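# Release the sprung kettle lid and catch it before it flies open

## Robot

A 6-joint arm with a two-finger parallel gripper is mounted at the origin on a cart in front of the work surface, level with it; the furniture and walls round the work are solid. World frame = base frame: x ahead of the robot, y to its left, z up, the work surface at z = 0. Lengths are in m, angles in rad, forces in N, time in s.
With the tool pointing down it reaches from about 0.375 to 0.925 m from the base axis. Payload 5.7 kg.
Tool frame: the origin (TCP) lies at the centre of the arm's flange, where the gripper is bolted on; the fingertips stand 182 mm ahead of it and the grasp point (between the pads) lies 163 mm ahead of it (manip.tip_reach is the distance from the TCP to the fingertips, in m); z points along the fingers, y is the line along which they close (so a half turn about z gives the same grasp; the last joint's range is limited). The gripper opens to 88 mm and grips with 3 to 60 N. Pads are 20 mm wide; open, the fingers measure 115 mm over their backs; the gripper's body (75 mm by 178 mm) begins 61 mm behind the grasp point.
Start: joints at [-1.221, 0.359, 1.51, -0, 1.272, -0.115], TCP at [0.269, -0.536, 0.405] pointing down, gripper open.
Joint ranges: [-2.97, 2.97], [-1.01, 2.36], [0.21, 2.38], [-0.96, 4.11], [0.2, 2.71], [-2.98, 2.98]. Speed limits (rad/s): [2.39, 2.39, 3.14, 3.14, 3.14, 3.14].

## Interface

Orientations are given as a 3x3 rotation matrix whose columns are the frame's x, y, z axes.
In Python, from cell import manip, imaging gives the robot as it stands.
- The arm moves only by the shell command python3 -m creep 'ROWS' [FORCE]. ROWS is JSON, a list of rows, each a list of 5 numbers: the closure, from 0 (fully open) to 1 (shut), then the shift along the tool's x, y, z in cm, then the turn about the tool's z in rad. In form: [[jaw, x, y, z, spin], ...]. A call has exactly 10 rows; each row shifts and turns the commanded pose from where the row before left it, along the tool's axes as they then stand; what a row does not reach is not made up. A row lasts 1/8 s, in which the tool goes at most 62.5 mm and 10.7 degrees, less where a joint would pass 70% of its speed; a pose out of reach is approached as far as the arm can. A call with a gripper value outside its range is refused whole. The fingers move at their own pace and stop on an object; FORCE is the grip in N (left out, the last holds). Time passes only in rows, so rows that do not move let the fingers close, or fill a call up. It gives the time, the measured TCP pose, the force, the opening and the grip force at its end, in the units of the state.
- manip.get_obs(): the state, without advancing time (a new reading comes with each control period).
- imaging.grab_frame(name): name is "scene" or "side" or "wrist"; returns a dict with "pixels" (480x640x3 uint8, red, green, blue), "K" (3x3 intrinsics, pixels), "world_to_cam" (4x4, takes a point from world to camera coordinates); the wrist camera has in their place "hand_eye" (4x4, takes a point from camera to tool coordinates, whose origin is the TCP and whose axes are the flange's). Camera axes: x right, y down, z forward; pixel columns grow to the right and rows downward; lengths in m; the calibration is good to about 2 mm. A picture is of the moment at which its call begins: read the wrist's pose just before it. There is no depth.
- manip.finish_job(): hands the job in; it is judged then, once.
The state is a dict: "clock": time; "joint_pos": joint angles; "joint_vel": joint speeds; "effort": joint torques, N m; "eef_pos": TCP position; "tcp_rot": TCP orientation; "force": force on the tool from outside, world axes, zero at the start; "ft_torque": the same for the moment, N m; "opening": finger opening in m; "grasp_force": force on a finger pad.
Only numpy, scipy, OpenCV 4.12 (cv2) and the standard library are available. Lean on these libraries where they do the work, as an engineer would, in place of code of your own. Each camera call takes 0.05 s, during which the arm holds its last target. There are 200 camera calls.

## Task

Open the electric kettle for topping up: with one finger press the round release button on top of its handle, and catch the sprung lid on the other finger as it pops, holding it there only slightly open for a moment. Then let the lid rise slowly against the finger until it stands fully open, and move away. Do not let the lid fly up, and do not grip, lift, tip or shift the kettle or disturb the tea things round it.

Things in the scene. Friction and masses are not known exactly. Their poses are not given: they have to be found in the camera images.
- kettle: Cordless electric kettle, grey metal body, black handle and black lid, about 1.5 kg with some water left in it, standing loose on the worktop; body about 155 mm across, rim 206 mm high. Origin on its underside, 29 mm from the body's axis towards the handle; +y points to the spout, -y to the handle (one black loop, 38 mm wide, from 20 to 110 mm on the -y side, crest 220 mm high), +z up, +x along the lid's hinge pin.
- button_top (a point): Centre of the top of the release button: a round steel button 23 mm across in a black collar 33 mm across, on the crest of the handle 28 mm behind the lid's hinge. It stands 8 mm proud of the collar, 12 mm higher than the middle of the lid (6 mm when fully pressed). The flat light-grey square on the lid is not a button.
- release_button (a joint): Button travel in m: 0 up, 0.006 fully down. It is pressed straight down and springs back: 2 N starts it, 5 N holds it fully down; the lid is let go when it is 4 to 5 mm down.
- kettle_lid (a joint): Lid angle in rad: 0 shut, 1.40 fully open (near upright, leaning against its stop). Once let go, a spring of 0.12 N m (about 1.2 N on a finger 65 mm from the hinge, the 0.1 kg lid's weight allowed for), weakening to 0.04 N m when open, throws it fully open in about a quarter of a second unless held back; it stays open by itself.
- lid_hinge (a point): Middle of the lid's hinge pin, at the handle end of the lid, 211 mm above the worktop. The pin is level and lies along the kettle's x; the lid swings up about it and towards the handle.
- lid_top (a point): Point on the top face of the black lid (a slightly domed disc 105 mm across, edge 9 mm below its middle), on the kettle's centre line, 69 mm from the hinge pin and 97 mm from the button's centre; shut, it lies 220 mm above the worktop. The top face lies 9 to 10 mm beyond the hinge pin, at right angles to the lid; the lid's far edge is 101 mm from the pin.
- mug_blue: White mug, 86 mm across and 101 mm high, loose. Bystander; origin at the centre of its underside.
- tea_box: Green card tea box, 66 x 128 x 82 mm, loose. Bystander; origin at the centre of its underside.
- teaspoon: Steel teaspoon, 132 mm long, lying loose on the worktop. Bystander; origin at the middle of its underside.
- lemon: Yellow lemon, 70 x 50 x 50 mm, loose. Bystander; origin at its underside.

How it is judged:
On the way, in this order (a step that is already met when the one before it is completed fails the run):
1. the release button is pressed (value of joint release_button above 0.002 m).
2. the popped lid is held by a finger, ajar but no more than 25 degrees open, for 0.3 s (value of joint kettle_lid between 0.03 and 0.45 rad and contact force between the fingers and kettle_lid above 0.2 N), for 0.3 s.
3. the lid rises slowly: it takes at least 0.3 s from 0.45 to 1.25 rad (value of joint kettle_lid between 0.45 and 1.25 rad), for 0.3 s.
At the end, for the whole second after the job is handed in: The lid stands fully open (over 1.3 of 1.4 rad), the button is up again, and the kettle stands upright and at rest within 20 mm of where it was (value of joint kettle_lid above 1.3 rad and value of joint release_button below 0.0015 m and angle between kettle's own z axis and vertical below 0.05 rad and distance of kettle from where it was at the start of the episode below 0.02 m and linear speed of kettle below 0.01 m/s); the robot touches nothing.
It fails at once if the lid flies up: faster than 4 rad/s between 0.5 and 1.0 rad (value of joint kettle_lid between 0.5 and 1 rad and velocity of joint kettle_lid above 4 rad/s).
It fails at once if the kettle is lifted more than 8 mm, tipped more than 0.12 rad or shifted more than 25 mm (height (world z) of kettle above 0.008 m or angle between kettle's own z axis and vertical above 0.12 rad or distance of kettle from where it was at the start of the episode above 0.025 m).
It fails at once if the kettle is gripped or pressed with more than 30 N (contact force between the fingers and kettle above 30 N).
It fails at once if the mug, tea box, teaspoon or lemon is moved more than 20 mm (distance of any of mug_blue, tea_box, teaspoon, lemon from where it was at the start of the episode above 0.02 m).
It also fails if it takes over 42 s, if anything falls off the work surface, if the arm or the gripper's body presses on something with over 40 N, if the wrist force passes 120 N, or if a joint passes its speed limit or range.

## Working session

There is one attempt and no reset: what is moved stays moved. The work goes in short steps, Python scripts to look and compute and a shell command to move; the robot and the scene stay as the last step left them, time stands still between calls to the robot, and variables do not carry over. Pictures are saved under pics/ and viewed, at most 10 in all, crops included, and the job is handed in when it is done.

```bash
mkdir -p pics
python3 - <<'E'
from cell import manip, imaging
import cv2, numpy as np
np.set_printoptions(precision=4,suppress=True)
o=manip.get_obs(); print(o['clock'],o['eef_pos'],o['tcp_rot'],o['opening'],o['force'])
for n in ("scene","side"):
    f=imaging.grab_frame(n); cv2.imwrite(f"pics/{n}0.png",f["pixels"][:,:,::-1]); print(n,f["K"],f["world_to_cam"])
    np.savez(f"{n}0.npz",**f)
E
```

```text
0.0 [ 0.2688 -0.536   0.4038] [[ 0.8939  0.4482 -0.0006]
 [ 0.4482 -0.8939  0.0017]
 [ 0.0002 -0.0018 -1.    ]] 0.08777798923223692 [ 0.1613 -1.6338  0.2631]
scene [[485.969   0.    314.751]
 [  0.    485.969 242.44 ]
 [  0.      0.      1.   ]] [[-0.9369  0.3496 -0.0033  0.5423]
 [ 0.2504  0.6644 -0.7042 -0.0482]
 [-0.244  -0.6606 -0.71    1.2017]
 [ 0.      0.      0.      1.    ]]
side [[540.6805   0.     307.4341]
 [  0.     540.6805 237.539 ]
 [  0.       0.       1.    ]] [[ 0.9528 -0.303   0.0183 -0.5637]
 [-0.1185 -0.427  -0.8965  0.2359]
 [ 0.2794  0.852  -0.4428  1.0979]
 [ 0.      0.      0.      1.    ]]
```

View pics/scene0.png

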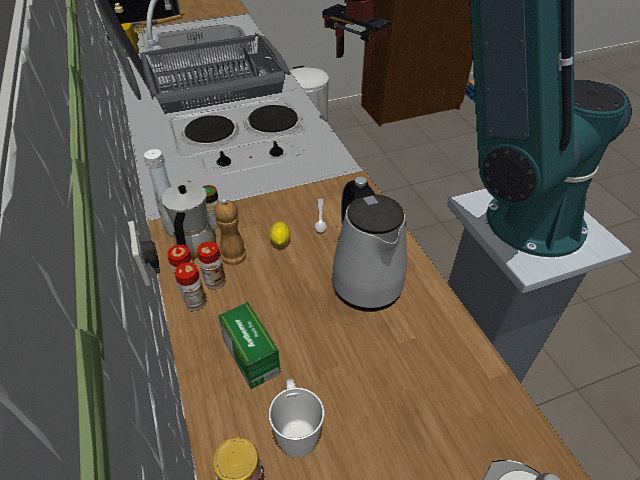

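View pics/side0.png

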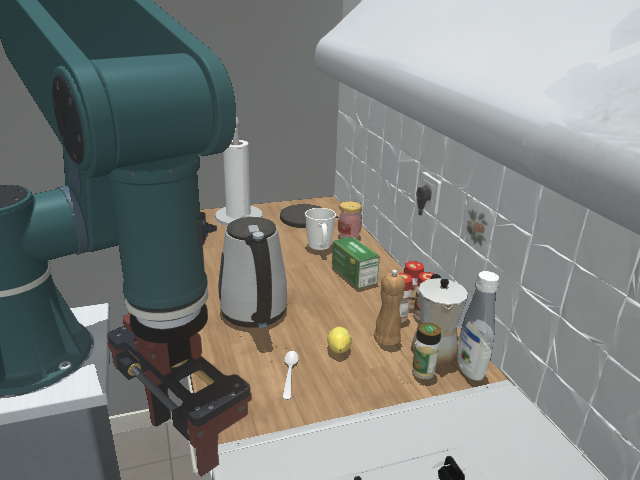

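The scene view shows the kettle lid at about (375,215), with the button behind it near (361,183). In the side view the lid is near (250,225), with the handle facing the camera. I'll enlarge both views.

Run:
```python
import cv2, numpy as np
a=cv2.imread("pics/scene0.png")[165:265,325:425]; b=cv2.imread("pics/side0.png")[205:305,205:305]
cv2.imwrite("pics/crop0.png",np.hstack([cv2.resize(x,(400,400),interpolation=cv2.INTER_CUBIC) for x in (a,b)]))
```

```text
(no output)
```

View pics/crop0.png

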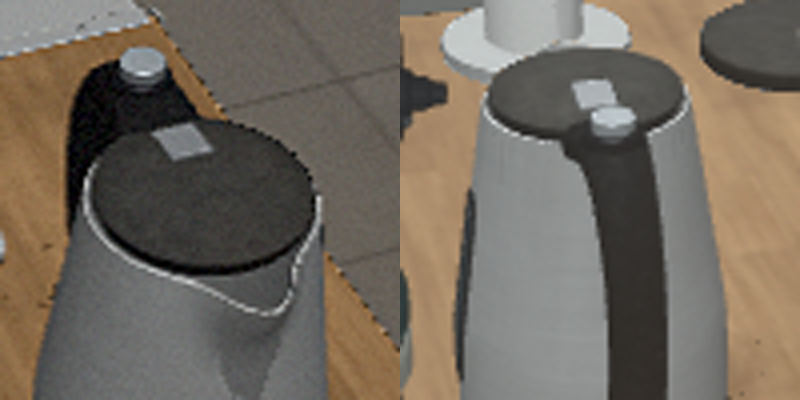

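The left crop (scene) shows the button top at about (360.6,179.5) px and the lid disc centred near (375.7,213). In the right crop (side) the button is at about (258.3,233.6) and the lid centre near (252,228).

```bash
cat > h.py <<'E'
import numpy as np, cv2
np.set_printoptions(precision=4,suppress=True)
def ray(K,W,uv):
    d=np.linalg.inv(K)@np.array([*uv,1.]); R=W[:3,:3]; return -R.T@W[:3,3], R.T@d
def plane(K,W,uv,z):
    c,d=ray(K,W,uv); return c+d*(z-c[2])/d[2]
def tri(rs):
    A=np.zeros((3,3));b=np.zeros(3)
    for c,d in rs:
        d=d/np.linalg.norm(d);P=np.eye(3)-np.outer(d,d);A+=P;b+=P@c
    return np.linalg.solve(A,b)
E
python3 - <<'E'
from h import *
S=np.load("scene0.npz");T=np.load("side0.npz")
for nm,a,b,z in (("button",(360.6,179.4),(258.3,233.5),.232),("lid",(375.7,213),(252,228),.214)):
    print(nm,plane(S["K"],S["world_to_cam"],a,z),plane(T["K"],T["world_to_cam"],b,z),tri([ray(S["K"],S["world_to_cam"],a),ray(T["K"],T["world_to_cam"],b)]))
E
```

```text
button [ 0.4661 -0.043   0.232 ] [ 0.4689 -0.0457  0.232 ] [ 0.4677 -0.0436  0.2316]
lid [0.4709 0.039  0.214 ] [0.47   0.0203 0.214 ] [0.4704 0.0335 0.2085]
```

The button is at (0.468,-0.044,0.232), which agrees in both views and with the given height. The button-to-lid distance of about 77 mm also matches. I'll raise the tool and move across.

```bash
python3 -m creep '[[0,0,0,-3.5,0],[0,0,0,-3.5,0],[0,3,-2.8,0,0],[0,3,-2.8,0,0],[0,3,-2.8,0,0],[0,3,-2.8,0,0],[0,3,-2.8,0,0],[0,3,-2.8,0,0],[0,3,-2.8,0,0],[0,3,-2.8,0,0]]' && python3 -m creep '[[0,3,-2.8,0,0],[0,3,-2.8,0,0],[0,3,-2.8,0,0],[0,2,-2,0,0],[0,0,0,0,0.15],[0,0,0,0,0.15],[0,0,0,0,0.13],[0,0,0,0,0],[0,0,0,0,0],[0,0,0,0,0]]'
cat >> h.py <<'E'
from cell import manip, imaging
B=np.array([.4677,-.0436,.232])
def wpix(p,o,f):
    q=np.array(o["tcp_rot"]).T@(p-np.array(o["eef_pos"])); H=np.linalg.inv(f["hand_eye"]); c=H[:3,:3]@q+H[:3,3]; u=f["K"]@c; return u[:2]/u[2]
def wray(uv,o,f):
    R=np.array(o["tcp_rot"]);H=f["hand_eye"]; d=R@H[:3,:3]@np.linalg.inv(f["K"])@np.array([*uv,1.]); return R@H[:3,3]+o["eef_pos"],d
E
python3 - <<'E'
from h import *
o=manip.get_obs(); f=imaging.grab_frame("wrist"); cv2.imwrite("pics/w1.png",f["pixels"][:,:,::-1]); np.savez("w1.npz",**f,eef_pos=o["eef_pos"],tcp_rot=o["tcp_rot"])
print(o["clock"],o["eef_pos"],o["tcp_rot"],o["joint_pos"],o["force"]); print(f["hand_eye"],wpix(B,o,f))
E
```

```text
clock: 1.35
eef_pos: [0.3832, -0.2271, 0.4744]
tcp_rot: [[0.894, 0.448, -0.0], [0.448, -0.894, 0.0], [-0.0, -0.001, -1.0]]
force: [1.2, 0.2, -0.2]
opening: 0.0881
grasp_force: 0.0
clock: 2.6
eef_pos: [0.4347, -0.0863, 0.4746]
tcp_rot: [[0.999, 0.036, -0.0], [0.036, -0.999, 0.0], [-0.0, -0.0, -1.0]]
force: [-0.0, 0.8, -0.5]
opening: 0.0879
grasp_force: 0.0
2.6 [ 0.4347 -0.0863  0.4746] [[ 0.9993  0.0361 -0.0003]
 [ 0.0361 -0.9993  0.0002]
 [-0.0002 -0.0002 -1.    ]] [-0.3521  0.0628  1.7239  0.0001  1.3552  1.1826] [-0.0391  0.7638 -0.4716]
[[ 0.0004 -0.959  -0.2833  0.0773]
 [ 1.      0.0002  0.0007  0.0008]
 [-0.0006 -0.2833  0.959   0.0193]
 [ 0.      0.      0.      1.    ]] [243.109  200.6148]
```

View pics/w1.png

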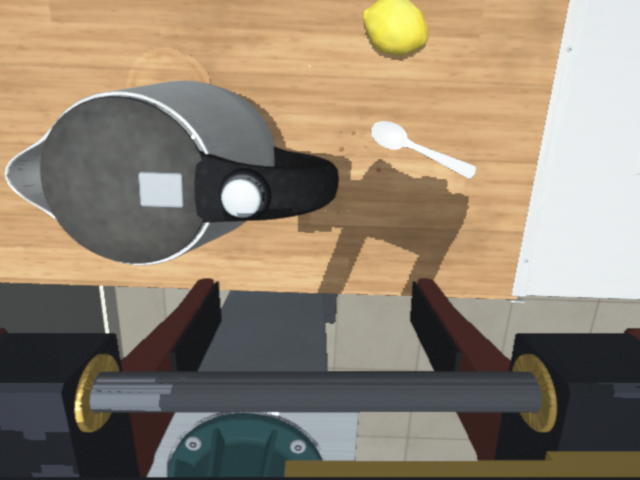

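The wrist view shows the button at (240,197), against a predicted (243,201). The lid disc centre is near (122,179), the spout tip near (8,172) and the handle end near (337,187).

Run:
```python
from h import *
d=np.load("w1.npz")
def on(uv,z):
    c,r=wray(uv,d,d); return c+r*(z-c[2])/r[2]
b=on((240,197),.232); l=on((122,179),.213); s=on((8,172),.206); q=on((160,190),.22)
print(b,l,s,q,np.linalg.norm((l-b)[:2]),np.linalg.norm((s-b)[:2]))
B=(b+[.4677,-.0436,.232])/2
for p in (l,s): print(np.degrees(np.arctan2(*(p-b)[[1,0]])))
th=np.arctan2(*(l-b)[[1,0]]); u=np.array([np.cos(th),np.sin(th)])
mid=B[:2]+.0495*u; R=d["tcp_rot"]; print("mid",mid,"tool delta cm",100*R.T@np.array([*(mid-d["eef_pos"][:2]),.240+.182-d["eef_pos"][2]]))
```

```text
[ 0.4698 -0.0418  0.232 ] [0.4749 0.0356 0.213 ] [0.4757 0.1117 0.206 ] [0.4701 0.0095 0.22  ] 0.07756511370096737 0.15365499257521398
86.19607307847565
87.79337648049807
mid [0.472  0.0067] tool delta cm [ 4.0653 -9.1551  5.2579]
```

```bash
python3 -m creep '[[0,1.3,-3.05,0,0],[0,1.3,-3.05,0,0],[0,1.4,-3.05,0,0],[0,0,0,0,0.08],[0,0,0,1.2,0],[0,0,0,1.2,0],[0,0,0,1.2,0],[0,0,0,1.1,0],[0,0,0,0,0],[0,0,0,0,0]]'
python3 - <<'E'
from h import *
o=manip.get_obs(); print(o["eef_pos"],o["force"],o["joint_pos"])
im=[]
for n in ("scene","side"):
    f=imaging.grab_frame(n)
    c=(365,170) if n=="scene" else (255,220); x=f["pixels"][c[1]-100:c[1]+100,c[0]-65:c[0]+65,::-1]; im.append(cv2.resize(x,(390,600),interpolation=cv2.INTER_CUBIC))
cv2.imwrite("pics/c2.png",np.hstack(im))
E
```

```text
clock: 3.9
eef_pos: [0.4717, 0.0065, 0.4278]
tcp_rot: [[0.999, -0.045, 0.0], [-0.045, -0.999, 0.0], [0.0, -0.0, -1.0]]
force: [0.5, -0.1, 0.0]
opening: 0.0879
grasp_force: 0.0
[0.4717 0.0065 0.4278] [ 0.5442 -0.0918  0.0194] [-0.1329  0.1492  1.7435  0.0001  1.2486  1.4831]
```

View pics/c2.png

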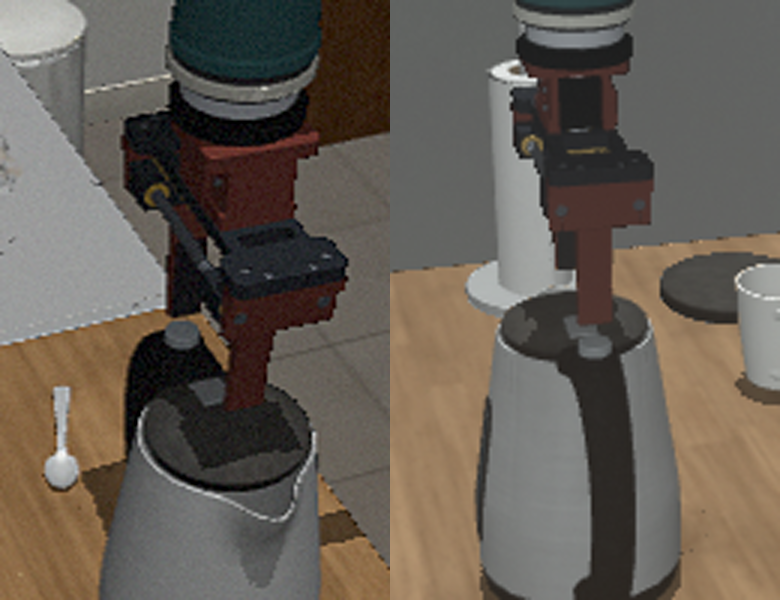

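The crop shows the rear finger directly above the button in the side view (finger tip at (595,323), button top at (595,345)). The front finger is over the lid. Next I'll descend gently.

```bash
python3 -m creep '[[0,0,0,0.4,0],[0,0,0,0.4,0],[0,0,0,0.3,0],[0,0,0,0.1,0],[0,0,0,0.1,0],[0,0,0,0,0],[0,0,0,0,0],[0,0,0,0,0],[0,0,0,0,0],[0,0,0,0,0]]'; python3 -m creep '[[0,0,0,0.1,0],[0,0,0,0.1,0],[0,0,0,0,0],[0,0,0,0,0],[0,0,0,0,0],[0,0,0,0,0],[0,0,0,0,0],[0,0,0,0,0],[0,0,0,0,0],[0,0,0,0,0]]'
```

```text
clock: 5.25
eef_pos: [0.4716, 0.0066, 0.4147]
tcp_rot: [[0.999, -0.045, 0.0], [-0.045, -0.999, 0.0], [0.0, -0.0, -1.0]]
force: [-1.1, -0.4, 2.4]
opening: 0.0877
grasp_force: 1.1
clock: 6.5
eef_pos: [0.4716, 0.0066, 0.4127]
tcp_rot: [[0.999, -0.045, 0.0], [-0.045, -0.999, 0.0], [0.0, -0.0, -1.0]]
force: [-1.4, 0.2, 3.5]
opening: 0.0878
grasp_force: 1.8
```

```bash
python3 -m creep '[[0,0,0,0.1,0],[0,0,0,0.1,0],[0,0,0,0.05,0],[0,0,0,0,0],[0,0,0,0,0],[0,0,0,0,0],[0,0,0,0,0],[0,0,0,0,0],[0,0,0,0,0],[0,0,0,0,0]]'
python3 - <<'E'
from h import *
im=[]
for n in ("scene","side"):
    f=imaging.grab_frame(n); o=manip.get_obs(); print(o["force"],o["ft_torque"],o["eef_pos"])
    c=(365,200) if n=="scene" else (255,230); x=f["pixels"][c[1]-60:c[1]+60,c[0]-60:c[0]+60,::-1]; im.append(cv2.resize(x,(400,400),interpolation=cv2.INTER_CUBIC))
cv2.imwrite("pics/c3.png",np.hstack(im))
E
```

```text
clock: 7.75
eef_pos: [0.4716, 0.0066, 0.4102]
tcp_rot: [[0.999, -0.045, 0.0], [-0.045, -0.999, 0.0], [0.0, -0.0, -1.0]]
force: [-1.0, -0.0, 5.3]
opening: 0.0876
grasp_force: 2.5
[-1.9891 -0.1463  6.2578] [-0.0103  0.3001 -0.069 ] [0.4716 0.0066 0.4102]
[-1.3535  0.1357  5.6354] [-0.0426  0.2713 -0.0875] [0.4716 0.0066 0.4102]
```

View pics/c3.png

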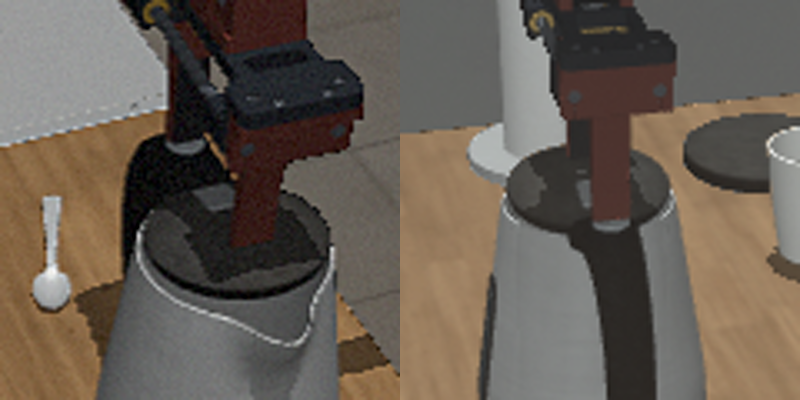

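```bash
python3 -m creep '[[0,0,0,0.08,0],[0,0,0,0,0],[0,0,0,0,0],[0,0,0,0,0],[0,0,0,0,0],[0,0,0,0,0],[0,0,0,0,0],[0,0,0,0,0],[0,0,0,0,0],[0,0,0,0,0]]'
python3 - <<'E'
from h import *
a=[]
for i in range(4):
    f=imaging.grab_frame("scene"); o=manip.get_obs(); a.append(np.r_[o["force"],o["ft_torque"]])
print(np.array(a))
x=cv2.imread("pics/scene0.png"); y=f["pixels"][:,:,::-1]
cv2.imwrite("pics/c4.png",np.hstack([cv2.resize(i[180:255,335:415],(400,375),interpolation=cv2.INTER_CUBIC) for i in (x,y)]))
E
```

```text
clock: 9.1
eef_pos: [0.4716, 0.0066, 0.4094]
tcp_rot: [[0.999, -0.045, 0.0], [-0.045, -0.999, 0.0], [0.0, -0.0, -1.0]]
force: [-0.6, 0.4, 5.5]
opening: 0.0879
grasp_force: 2.7
[[-1.6268  1.1516  4.6748 -0.0673  0.31   -0.1233]
 [-1.9122  0.4782  5.1693 -0.0603  0.294  -0.0522]
 [-1.5078  0.3958  5.6453 -0.0676  0.3192 -0.0587]
 [-1.179   0.7812  5.2481 -0.0564  0.2837 -0.0742]]
```

View pics/c4.png

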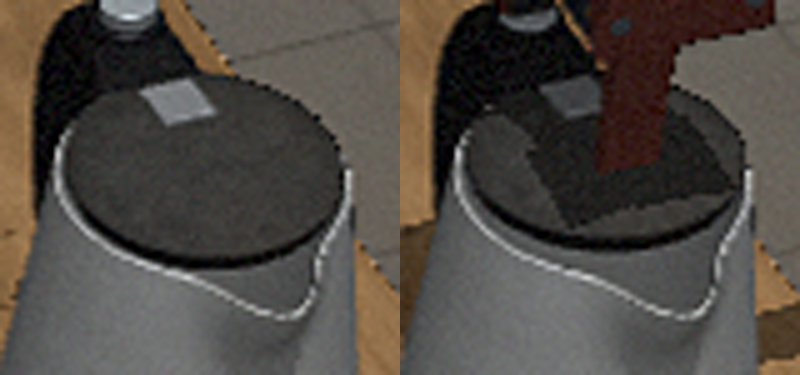

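The crop shows the front edge of the lid about 4 px (roughly 12 mm) higher than before, resting on the finger at (630,170). So the lid has popped and is held ajar. Now I'll let it rise along an arc towards the handle.

```bash
python3 -m creep '[[0,0,0.1,-0.4,0],[0,0,0.64,-0.36,0],[0,0,0.28,-0.7,0],[0,0,0.34,-0.68,0],[0,0,0.42,-0.63,0],[0,0,0.47,-0.59,0],[0,0,0.53,-0.54,0],[0,0,0.58,-0.48,0],[0,0,0.62,-0.43,0],[0,0,0.67,-0.35,0]]'
python3 - <<'E'
from h import *
im=[]
for n in ("scene","side"):
    f=imaging.grab_frame(n); o=manip.get_obs(); print(o["force"],o["ft_torque"],o["eef_pos"])
    c=(365,170) if n=="scene" else (255,220); x=f["pixels"][c[1]-80:c[1]+80,c[0]-80:c[0]+80,::-1]; im.append(cv2.resize(x,(400,400),interpolation=cv2.INTER_CUBIC))
cv2.imwrite("pics/c5.png",np.hstack(im))
E
```

```text
clock: 10.55
eef_pos: [0.4695, -0.0403, 0.4612]
tcp_rot: [[0.999, -0.045, -0.0], [-0.045, -0.999, 0.0], [-0.0, -0.0, -1.0]]
force: [0.4, -1.2, -0.6]
opening: 0.0875
grasp_force: 0.1
[-0.1386 -2.1019 -0.5807] [-0.0769  0.1772  0.0366] [ 0.4696 -0.0409  0.4616]
[0.2592 0.2738 0.3951] [0.0348 0.0518 0.0319] [ 0.4695 -0.0405  0.4613]
```

View pics/c5.png

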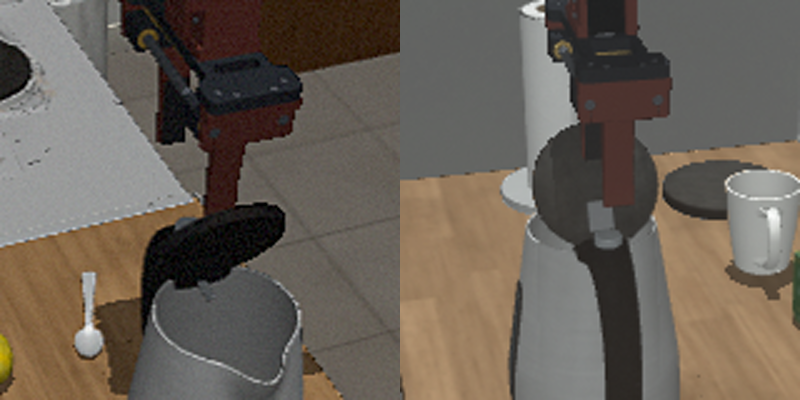

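The lid stands at about 1 rad, leaning on the finger. I'll finish the arc, then clear away.

```bash
python3 -m creep '[[0,0,0.69,-0.3,0],[0,0,0.73,-0.22,0],[0,0,0.74,-0.14,0],[0,0,0.75,-0.07,0],[0,0,0.8,0,0],[0,0,0.8,0,0],[0,0,1.5,-0.5,0],[0,0,2,-1,0],[0,0,2,-2,0],[0,0,2,-3,0]]' && python3 -m creep '[[0,0,3,-3,0],[0,0,4,-3,0],[0,0,4,0,0],[0,0,4,0,0],[0,0,4,0,0],[0,0,0,0,0],[0,0,0,0,0],[0,0,0,0,0],[0,0,0,0,0],[0,0,0,0,0]]'
python3 - <<'E'
from h import *
im=[]
for n in ("scene","side"):
    f=imaging.grab_frame(n); x=f["pixels"][:,:,::-1]; im.append(cv2.resize(x,(400,300)))
    c=(365,190) if n=="scene" else (255,230); y=x[c[1]-60:c[1]+60,c[0]-80:c[0]+80]; im.append(cv2.resize(y,(400,300),interpolation=cv2.INTER_CUBIC))
cv2.imwrite("pics/c6.png",np.vstack([np.hstack(im[:2]),np.hstack(im[2:])]))
E
```

```text
clock: 11.9
eef_pos: [0.4636, -0.1611, 0.5335]
tcp_rot: [[0.999, -0.045, -0.002], [-0.045, -0.999, 0.001], [-0.002, -0.001, -1.0]]
force: [0.5, 0.3, 0.1]
opening: 0.0876
grasp_force: 0.0
clock: 13.15
eef_pos: [0.4556, -0.349, 0.5935]
tcp_rot: [[0.999, -0.044, 0.0], [-0.044, -0.999, -0.0], [0.0, 0.0, -1.0]]
force: [0.3, -0.1, 0.1]
opening: 0.0874
grasp_force: 0.0
```

View pics/c6.png

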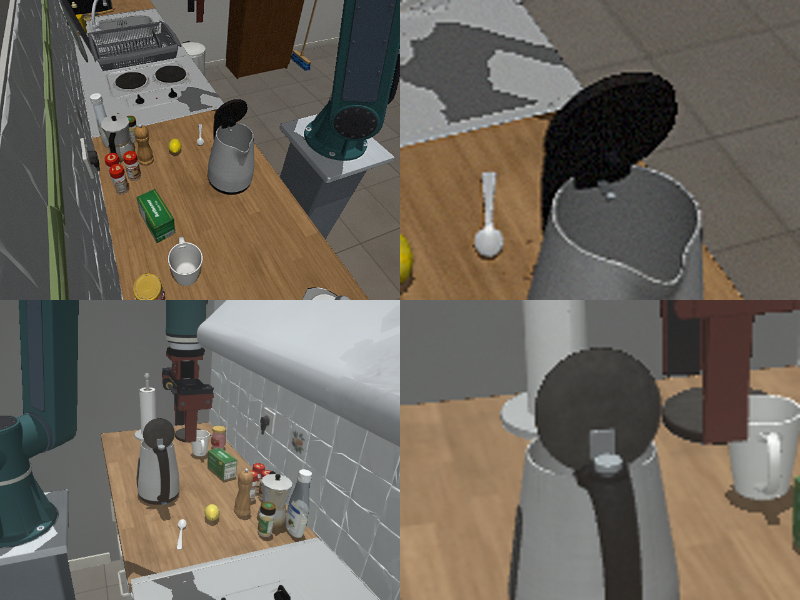

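The lid stands fully open, the button is up, the kettle and tea things are where they were, and the gripper is well clear. I'll hand the job in.

```bash
python3 -c "
from cell import manip
print(manip.finish_job())"
```

```text
the job is handed in; nothing more can be done
None
```

I pressed the button, caught the lid on the other finger just ajar, and let it rise slowly until fully open. The final pictures show the kettle and tea things unmoved and the arm clear, and I handed the job in at about 13 s; no verdict was returned.

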